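Scrub a beaker with the bottle brush

TASK

Take the red-handled bottle brush off its fork stand and scrub the inside of the glass beaker standing in the blue holder: push the bristles right down to the beaker's bottom and draw them up to its rim, three times over, without tipping the beaker or lifting it out of its holder. Then hang the brush back in the fork by its collar, head down, and leave the other glassware and the dropper bottle where they stand.

Things in the scene. Friction and masses are not known exactly. Their poses are not given: they have to be found in the camera images.
- brush: Loose bottle brush, 190 mm long, 70 g, hung upright, head down. Origin: centre of the head's lower end (tip); z up the brush. Round about z: any grasp yaw serves. From the tip: head 0-45 mm (bristles 46 mm across, solid part 36), wire shaft 8 mm thick to 110, flat red collar 30 mm across 110-117, red handle 17-18 mm thick to 190. Gripped from above near 150 mm it hangs straight.
- brush_collar (a point): On the brush's axis at the underside of the collar, 110 mm above the tip; this face rests on the fork.
- brush_grip (a point): On the brush's axis, 150 mm above the tip, about the middle of the handle: the point to grip.
- stand: Fixed fork stand. Origin: centre of the underside of its grey base, 130 x 90 x 8 mm. Post at x = +45 mm; level fork 60 mm wide, 6 thick, top 135 above the bench. Slot 18 mm wide along stand x, closed end at x = -11, open to -x; prongs to -52, flared tips to -67. Head and collar cannot pass through the slot: the shaft leaves and enters along x by the open end.
- fork_seat (a point): In the middle of the slot's width, on the fork's top face, 9 mm before the slot's closed end (stand x = -20 mm, z = 135 mm): where the centre of the brush collar's underside hangs at the start. Axes as the stand's.
- holder: Fixed round blue holder, foot 92 mm in diameter, collar 30 mm high with an inner diameter of about 67 mm; its inner floor is 10 mm above the bench. Origin: centre of the underside.
- dirty_beaker: Loose clear glass beaker to be scrubbed, 60 mm in diameter, 79 mm high, 70 g, standing in the holder with about 3 mm of play all round. Origin: centre of the underside; z up.
- beaker_floor (a point): Centre of that beaker's inner floor, 2 mm above its underside; rim 77 mm above this point. Axes as the beaker's. The inside is at least 46 mm wide.
- flask: Bystander: conical glass flask, green inside, red stopper, 64 mm in diameter, 100 mm high, loose. Origin: centre of the underside.
- oil_bottle: Bystander: brown dropper bottle with a red rubber top, 29 mm in diameter, 92 mm high, loose. Origin: centre of the underside.
- beaker_a: Bystander: smaller beaker, pink inside, 52 mm in diameter, 66 mm high, loose. Origin: centre of the underside.
- microscope: Fixed microscope behind the work, about 0.4 m high, an obstacle: its foot begins about x = 0.64 in the world and spans y from about -0.06 to -0.18; its stage, arm and eyepieces lie farther back and stick out to either side. Swing past it on the robot's side (tool at x below 0.5). Origin: under its foot.

How it is judged:
On the way, in this order (a step that is already met when the one before it is completed fails the run):
1. the brush is taken off the fork (horizontal distance between brush_collar and fork_seat above 0.05 m), for 0.1 s.
2. first stroke: the head's tip is within 8 mm of the beaker's inner floor (horizontal distance between brush and beaker_floor below 0.02 m and z of brush in the frame of beaker_floor between -0.006 and 0.008 m), for 0.05 s.
3. first stroke: the head is drawn up at least 28 mm above the floor (horizontal distance between brush and beaker_floor below 0.02 m and z of brush in the frame of beaker_floor above 0.028 m), for 0.05 s.
4. second stroke: the head's tip is within 8 mm of the beaker's inner floor (all of step 2), for 0.05 s.
5. second stroke: the head is drawn up at least 28 mm above the floor (all of step 3), for 0.05 s.
6. third stroke: the head's tip is within 8 mm of the beaker's inner floor (all of step 4), for 0.05 s.
7. third stroke: the head is drawn up at least 28 mm above the floor (all of step 5), for 0.05 s.
At the end, for the whole second after the job is handed in: The brush hangs still, head down, collar on the fork (-4 to +6 mm), within 18 mm of the seat, tilt under 0.2 rad; the scrubbed beaker is upright (0.1 rad) on the holder's floor (4 mm), within 8 mm of its centre; flask, dropper bottle and pink beaker upright (0.2 rad), moved under 30 mm (horizontal distance between brush_collar and fork_seat below 0.018 m and z of brush_collar in the frame of fork_seat between -0.004 and 0.006 m and angle between each of brush, flask, oil_bottle, beaker_a's own z axis and vertical below 0.2 rad and linear speed of brush below 0.03 m/s and horizontal distance between dirty_beaker and holder below 0.008 m and z of dirty_beaker in the frame of holder below 0.014 m and angle between dirty_beaker's own z axis and vertical below 0.1 rad and distance of each of flask, oil_bottle, beaker_a from where it was at the start of the episode below 0.03 m); the robot touches nothing.
It fails at once if the beaker being scrubbed is tipped by more than 0.3 rad (angle between dirty_beaker's own z axis and vertical above 0.3 rad).
It fails at once if the beaker being scrubbed is lifted out of its holder (z of dirty_beaker in the frame of holder above 0.035 m).
It fails at once if a bystander (flask, dropper bottle, pink beaker) is shifted by more than 30 mm or tipped over (distance of any of flask, oil_bottle, beaker_a from where it was at the start of the episode above 0.03 m or angle between any of flask, oil_bottle, beaker_a's own z axis and vertical above 0.5 rad).
It also fails if it takes over 66 s, if anything falls off the work surface, if the arm or the gripper's body presses on something with over 40 N, if the wrist force passes 120 N, or if a joint passes its speed limit or range.

ROBOT

A 6-joint arm with a two-finger parallel gripper is mounted at the origin on the work surface; the furniture and walls round the work are solid. World frame = base frame: x ahead of the robot, y to its left, z up, the work surface at z = 0. Lengths are in m, angles in rad, forces in N, time in s.
With the tool pointing down it reaches from about 0.275 to 0.825 m from the base axis. Payload 5.2 kg.
Tool frame: the origin (TCP) lies on the centre line of the jaws, within the pads' length; the fingertips stand 19 mm ahead of it and the grasp point (between the pads) is the TCP (arm.finger_overhang is the distance from the TCP to the fingertips, in m); z points along the fingers, y is the line along which they close (so a half turn about z gives the same grasp; the last joint's range is limited). The gripper opens to 93 mm and grips with 3 to 60 N. Pads are 15 mm wide; open, the fingers measure 128 mm over their backs; the gripper's body (75 mm by 188 mm) begins 65 mm behind the grasp point.
Start: joints at [-1.36, 0.259, 1.535, -0, 1.348, -0.203], TCP at [0.221, -0.504, 0.238] pointing down, gripper open.
Joint ranges: [-3.14, 3.14], [-0.91, 2.08], [0.19, 2.58], [-1.22, 4.36], [0.22, 2.71], [-3.12, 3.12]. Speed limits (rad/s): [2.57, 2.57, 3.14, 3.14, 3.14, 3.14].

INTERFACE

Orientations are given as a rotation vector (axis times angle).
In Python, from workcell import arm, optics, close_job gives the robot as it stands.
- The arm moves only by the shell command python3 -m crank 'ROWS' [FORCE]. ROWS is JSON, a list of rows, each a list of 3 entries, a list of its own where there are three numbers: the opening, from 0 (shut) to 1 (fully open), then the shift along the tool's x, y, z normalised to -1 to 1, where 1 is 0.03 m, then the turn about the tool's z normalised to -1 to 1, where 1 is 6 degrees. In form: [[claw, [dx, dy, dz], turn], ...]. A call has exactly 10 rows; each row shifts and turns the commanded pose from where the row before left it, along the tool's axes as they then stand; what a row does not reach is not made up. A row lasts 1/8 s, in which the tool goes at most 62.5 mm and 10.7 degrees, less where a joint would pass 70% of its speed; a pose out of reach is approached as far as the arm can. A call with a number of a shift or a turn outside -1 to 1 is refused whole. A call with a gripper value outside its range is refused whole. The fingers move at their own pace and stop on an object; FORCE is the grip in N (left out, the last holds). Time passes only in rows, so rows that do not move let the fingers close, or fill a call up. It gives the time, the measured TCP pose, the force, the opening and the grip force at its end, in the units of the state.
- arm.get_obs(): the state, without advancing time (a new reading comes with each control period).
- optics.grab_frame(name): name is "side" or "top"; returns a dict with "color" (384x512x3 uint8, red, green, blue), "vfov" (degrees; the focal length in pixels is half the picture's height over the tangent of half this angle, whatever the lens; pixels are square), "cx", "cy" (the principal point, pixels), "dist" ([k1, k2, p1, p2, k3] as OpenCV has them; the pictures are not rectified), "position" and "orientation" of the camera in the world. Camera axes: x right, y down, z forward; pixel columns grow to the right and rows downward; lengths in m; the calibration is good to about 2 mm. A picture is of the moment at which its call begins. There is no depth.
- close_job(): hands the job in; it is judged then, once.
The state is a dict: "t": time; "joint_pos": joint angles; "joint_vel": joint speeds; "tau": joint torques, N m; "ee_pos": TCP position; "ee_rot": TCP orientation; "ft_force": force on the tool from outside, world axes, zero at the start; "wrist_torque": the same for the moment, N m; "gripper_width": finger opening in m; "grip_force": force on a finger pad.
Only numpy, scipy, OpenCV 4.12 (cv2) and the standard library are available. Lean on these libraries where they do the work, as an engineer would, in place of code of your own. Each camera call takes 0.05 s, during which the arm holds its last target. There are 200 camera calls.

## Working session

There is one attempt and no reset: what is moved stays moved. The work goes in short steps, Python scripts to look and compute and a shell command to move; the robot and the scene stay as the last step left them, time stands still between calls to the robot, and variables do not carry over. Pictures are saved under pics/ and viewed, at most 10 in all, crops included, and the job is handed in when it is done.

```bash
mkdir -p pics
cat > h.py <<'E'
import numpy as np, cv2
from scipy.spatial.transform import Rotation as R
from workcell import arm, optics
def rot(o):
    o=np.array(o,float)
    return o if o.shape==(3,3) else (R.from_rotvec(o).as_matrix() if o.size==3 else R.from_quat(o).as_matrix())
def ray(f,uv):
    fl=192/np.tan(np.radians(f['vfov'])/2)
    K=np.array([[fl,0,f['cx']],[0,fl,f['cy']],[0,0,1]])
    p=cv2.undistortPoints(np.array([[uv]],float),K,np.array(f['dist'],float))[0,0]
    return np.array(f['position']),rot(f['orientation'])@np.array([p[0],p[1],1])
def onz(f,uv,z):
    c,d=ray(f,uv); return c+d*(z-c[2])/d[2]
def two(f,u,g,v):
    c,d=ray(f,u); e,k=ray(g,v)
    s=np.linalg.lstsq(np.stack([d,-k],1),e-c,rcond=None)[0]
    a,b=c+d*s[0],e+k*s[1]; return (a+b)/2,np.linalg.norm(a-b)
def proj(f,P):
    fl=192/np.tan(np.radians(f['vfov'])/2)
    K=np.array([[fl,0,f['cx']],[0,fl,f['cy']],[0,0,1]])
    M=rot(f['orientation']).T
    return cv2.projectPoints(np.array(P,float).reshape(-1,1,3),cv2.Rodrigues(M)[0],-M@np.array(f['position']),K,np.array(f['dist'],float))[0][:,0]
E
python3 - <<'E'
from h import *
for n in('top','side'):
    f=optics.grab_frame(n); cv2.imwrite(f'pics/{n}0.png',f['color'][:,:,::-1])
    print(n,f['position'],f['orientation'],f['vfov'],f['cx'],f['cy'],f['dist'])
print(arm.get_obs())
E
```

```text
top [ 0.46563466 -0.1801974   1.05509189] [-2.14190336  2.15814382 -0.09367352] 46.63555480747666 253.77602813999115 188.2924995688003 [-0.12884511  0.          0.          0.          0.        ]
side [0.08174241 0.7027058  0.5301397 ] [-0.59477054  2.3263346  -1.54796759] 45.39514563558517 258.92223918844076 195.09146499118793 [-0.12663828  0.          0.          0.          0.        ]
{'t': 0.1, 'joint_pos': array([-1.35977403e+00,  2.59272358e-01,  1.53593641e+00, -1.46756290e-05,
        1.34803171e+00, -2.02768191e-01]), 'joint_vel': array([ 0.00017981, -0.0015479 , -0.0044124 ,  0.00099329, -0.00100457,
        0.00105081]), 'tau': array([ 2.40008900e-03, -4.38210118e+01, -2.84641457e+01,  7.22371205e-02,
        3.63187375e-02, -4.96887583e-05]), 'ee_pos': array([ 0.22108079, -0.50311175,  0.23691457]), 'ee_rot': array([-3.07297955e+00, -6.45019871e-01,  3.31434672e-05]), 'ft_force': array([-0.21045959,  0.83088835, -0.26253161]), 'wrist_torque': array([-0.02059335,  0.00707249,  0.06487854]), 'grip_force': 0.0, 'gripper_width': 0.09298958769293977}
```

View pics/top0.png

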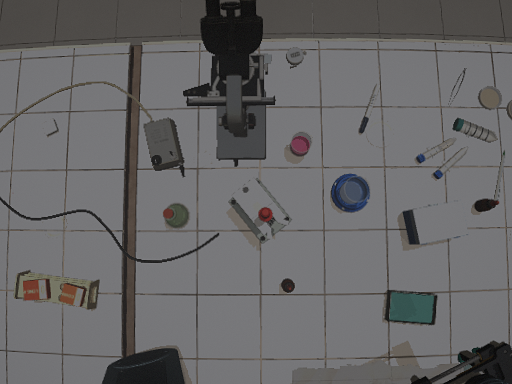

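View pics/side0.png

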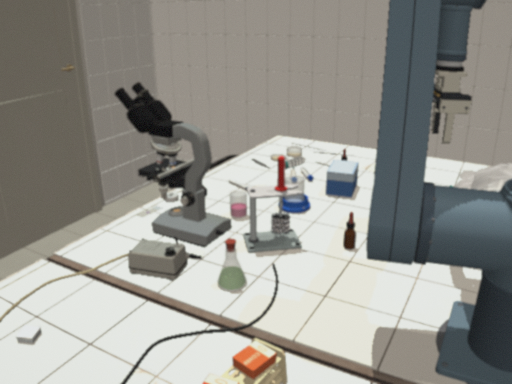

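Top view: stand is near (260,210) with the red brush at (266,214), blue holder (351,192), pink beaker (300,146), flask (176,214) and bottle (288,285). Side view: brush handle at (281,172), stand base (272,241), holder (294,203).

Run:
```python
from h import *
f=optics.grab_frame('top'); g=optics.grab_frame('side')
a=f['color'][165:260,215:380][:,:,::-1]; cv2.imwrite('pics/c1.png',cv2.resize(a,(792,456),interpolation=cv2.INTER_CUBIC))
b=g['color'][140:260,220:340][:,:,::-1]; cv2.imwrite('pics/c2.png',cv2.resize(b,(600,600),interpolation=cv2.INTER_CUBIC))
def m(f,kind,box):
    h=cv2.cvtColor(f['color'],cv2.COLOR_RGB2HSV).astype(int); H,S,V=h[...,0],h[...,1],h[...,2]
    k=((H<8)|(H>172))&(S>140)&(V>50) if kind=='r' else (H>100)&(H<130)&(S>110)&(V>40)
    x0,y0,x1,y1=box; M=np.zeros(k.shape,np.uint8); M[y0:y1,x0:x1]=k[y0:y1,x0:x1]; return M
for nm,fr,kind,box in [('brush top',f,'r',(245,195,290,235)),('brush side',g,'r',(265,150,298,195)),('holder top',f,'b',(325,165,380,220)),('holder side',g,'b',(275,185,318,218))]:
    M=m(fr,kind,box); ys,xs=np.nonzero(M); print(nm,xs.size,xs.mean(),ys.mean(),xs.min(),xs.max(),ys.min(),ys.max())
    if 'holder top' in nm: 
        c=max(cv2.findContours(M,0,2)[0],key=cv2.contourArea); print(cv2.fitEllipse(cv2.convexHull(c)))
    if nm=='brush side':
        for y in range(ys.min(),ys.max()+1): print(y,xs[ys==y].min(),xs[ys==y].max(),end='; ')
```

```text
brush top 110 265.45454545454544 213.51818181818183 259 271 208 220
brush side 166 280.66265060240966 174.83132530120483 276 285 157 190
157 280 282; 158 279 283; 159 279 283; 160 279 283; 161 279 283; 162 279 283; 163 279 283; 164 279 283; 165 279 283; 166 279 283; 167 279 282; 168 279 282; 169 279 282; 170 279 282; 171 279 282; 172 279 282; 173 279 282; 174 279 282; 175 279 282; 176 279 282; 177 279 282; 178 279 282; 179 279 282; 180 279 282; 181 279 283; 182 279 282; 183 279 282; 184 279 282; 185 279 283; 186 278 283; 187 276 284; 188 276 285; 189 276 285; 190 279 283; holder top 412 346.90776699029124 194.20631067961165 332 368 174 211
((349.7337951660156, 192.48582458496094), (36.051578521728516, 37.73134994506836), 151.54476928710938)
holder side 250 295.24 205.744 283 308 196 211
```

View pics/c1.png

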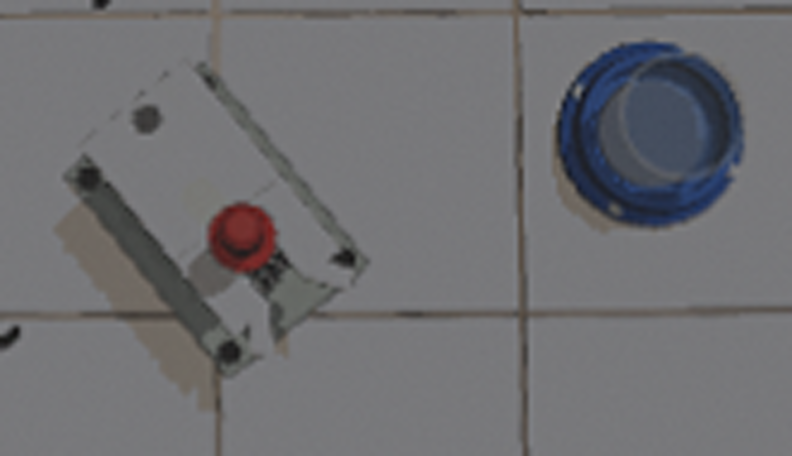

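View pics/c2.png

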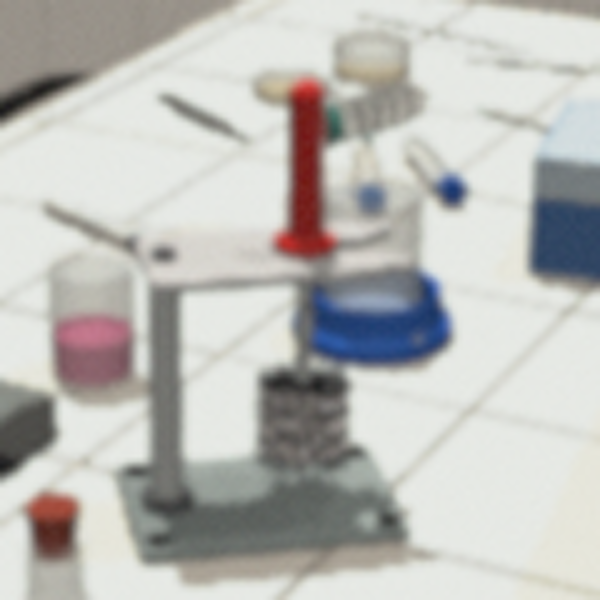

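Crops: stand base corners in c1 at (65,175),(200,62),(367,262),(232,375), post bolt at (147,118), so fork opens to the lower right; brush top (243,230); holder foot centre (650,134), beaker rim centre ≈(675,117). In c2 the brush hangs upright: handle top (307,83), collar (305,243).

Run:
```python
from h import *
f=optics.grab_frame('top'); g=optics.grab_frame('side')
q=lambda u,v:(215+(u+.5)/4.8-.5,165+(v+.5)/4.8-.5)
C=[onz(f,q(*p),.008) for p in [(65,175),(200,62),(367,262),(232,375)]]
print('corners',np.round(C,4)); c=np.mean(C,0); 
print('sides',[round(np.linalg.norm(C[i]-C[i-1]),3) for i in range(4)],'c',c)
d=(C[0]+C[1]-C[2]-C[3])[:2]; d/=np.linalg.norm(d); print('stand x',d,np.degrees(np.arctan2(d[1],d[0])),'seat from base',c[:2]-.02*d)
print('bolt',onz(f,q(147,118),.138), 'exp',c[:2]+.045*d)
print('collar top',onz(f,(265.45,213.5),.142),'handle top?',onz(f,q(243,222),.215))
s=lambda u,v:(220+(u+.5)/5-.5,140+(v+.5)/5-.5)
print('side: handle top z.215',onz(g,(281,157.5),.215),'collar z.1385',onz(g,s(305,243),.1385))
print('two',two(f,q(243,222),g,(281,157)))
print('foot',onz(f,q(650,134),.002),'rim',onz(f,q(675,117),.089))
# side rim & foot
print('side rim',onz(g,s(372,197),.089),'foot',onz(g,s(373,332),.01))
for n,p in [('flask',(170,214)),('oil',(288,285)),('pink',(300,147))]: print(n,onz(f,p,.08))
```

```text
corners [[ 0.5557 -0.0916  0.008 ]
 [ 0.6112 -0.1585  0.008 ]
 [ 0.5118 -0.2395  0.008 ]
 [ 0.4573 -0.173   0.008 ]]
sides [np.float64(0.128), np.float64(0.087), np.float64(0.128), np.float64(0.086)] c [ 0.53401686 -0.16563499  0.008     ]
stand x [0.77289016 0.63453983] 39.385863095472544 seat from base [ 0.51855906 -0.17832578]
bolt [ 0.56896854 -0.13809269  0.138     ] exp [ 0.56879692 -0.13708069]
collar top [ 0.51798034 -0.17957091  0.142     ] handle top? [ 0.51879666 -0.17924732  0.215     ]
side: handle top z.215 [ 0.51245822 -0.17149231  0.215     ] collar z.1385 [ 0.51591473 -0.17814984  0.1385    ]
two (array([ 0.51784863, -0.17974542,  0.21308841]), np.float64(0.0023566012233055943))
foot [ 0.57404307 -0.38113453  0.002     ] rim [ 0.57275639 -0.37622813  0.089     ]
side rim [ 0.56868783 -0.36724091  0.089     ] foot [ 0.56518233 -0.36506715  0.01      ]
flask [0.52177105 0.03143328 0.08      ]
oil [ 0.36630882 -0.22701084  0.08      ]
pink [ 0.66893466 -0.25782312  0.08      ]
```

```bash
python3 -m crank '[[1,[0,0,-1],-1],[1,[0,0,-1],-1],[1,[0,0,0],-0.62],[1,[1,0,0],0],[1,[1,-0.2,0],0],[1,[1,-0.2,0],0],[1,[1,-0.2,0],0],[1,[1,-0.2,0],0],[1,[1,-0.2,0],0],[1,[1,-0.2,0],0]]' 25
python3 -m crank '[[1,[1,-0.2,0],0],[1,[1,-0.2,0],0],[1,[1,-0.2,0],0],[1,[1,-0.2,0],0],[1,[1,-0.2,0],0],[1,[1,-0.1,0],0],[1,[0,0,0],0],[1,[0,0,0],0],[1,[0,0,0],0],[1,[0,0,0],0]]'
cat >> h.py <<'E'
def off(x,y,z):
    o=arm.get_obs(); M=rot(o['ee_rot']); d=np.array([x,y,z])-o['ee_pos']
    print('pos',o['ee_pos'].round(4),'t',round(o['t'],2),'F',np.round(o['ft_force'],1),'w',round(o['gripper_width'],4)); print('tool x',M[:,0].round(3),'z',M[:,2].round(4),'rows-units',(M.T@d/.03).round(2))
E
python3 -c "
from h import *
off(.518,-.179,.175)"
```

```text
t: 1.55
ee_pos: [0.361, -0.3415, 0.2977]
ee_rot: [2.957, 1.06, 0.0]
ft_force: [0.5, 0.3, -0.3]
gripper_width: 0.093
grip_force: 0.0
t: 2.8
ee_pos: [0.4782, -0.2033, 0.2977]
ee_rot: [2.958, 1.058, -0.0]
ft_force: [0.1, 0.0, 0.4]
gripper_width: 0.0928
grip_force: 0.0
pos [ 0.4782 -0.2033  0.2977] t 2.8 F [0.1 0.  0.4] w 0.0928
tool x [ 0.773  0.634 -0.   ] z [ 0.e+00 -2.e-04 -1.e+00] rows-units [1.54 0.22 4.09]
```

```bash
python3 -m crank '[[1,[0.8,0.1,0],0],[1,[0.74,0.12,0],0],[1,[0,0,1],0],[1,[0,0,1],0],[1,[0,0,1],0],[1,[0,0,0.7],0],[1,[0,0,0.39],0],[1,[0,0,0],0],[1,[0,0,0],0],[1,[0,0,0],0]]' 25
python3 - <<'E'
from h import *
off(.518,-.179,.175)
f=optics.grab_frame('side'); cv2.imwrite('pics/g1.png',cv2.resize(f['color'][110:260,200:360][:,:,::-1],(640,600)))
E
```

```text
t: 4.05
ee_pos: [0.519, -0.1786, 0.176]
ee_rot: [2.956, 1.059, 0.002]
ft_force: [0.1, -0.5, -0.6]
gripper_width: 0.093
grip_force: 0.0
pos [ 0.519  -0.1786  0.176 ] t 4.05 F [ 0.1 -0.5 -0.6] w 0.093
tool x [0.772 0.635 0.001] z [ 1.6e-03 -9.0e-04 -1.0e+00] rows-units [-0.03 -0.01  0.03]
```

View pics/g1.png

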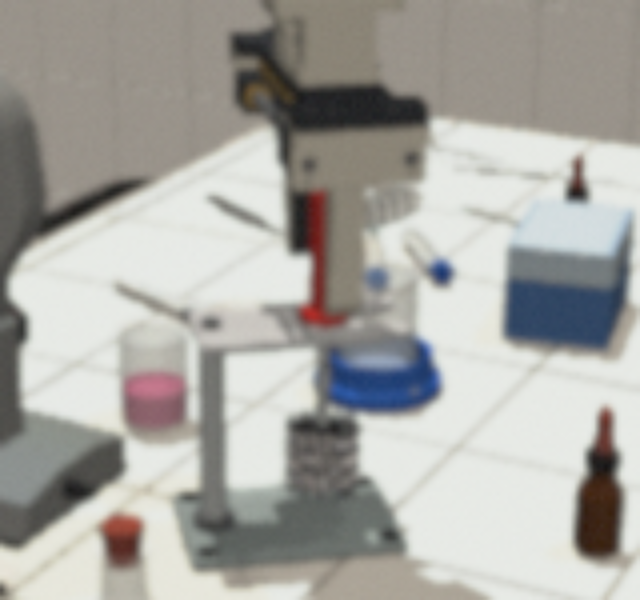

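The fingers straddle the handle at (318,250), with the tips above the collar at (322,315). Close.

```bash
python3 -m crank '[[0,[0,0,0],0],[0,[0,0,0],0],[0,[0,0,0],0],[0,[0,0,0],0],[0,[0,0,0],0],[0,[0,0,0],0],[0,[0,0,0],0],[0,[0,0,-0.3],0],[0,[0,0,-0.3],0],[0,[0,0,0],0]]' 30
python3 - <<'E'
from h import *
off(.518,-.179,.175)
E
```

```text
t: 5.35
ee_pos: [0.5191, -0.1787, 0.1942]
ee_rot: [2.956, 1.059, 0.002]
ft_force: [-0.9, 0.3, -0.8]
gripper_width: 0.0173
grip_force: 30.0
pos [ 0.5191 -0.1787  0.1942] t 5.35 F [-0.9  0.3 -0.8] w 0.0173
tool x [0.772 0.635 0.001] z [ 0.002  -0.0012 -1.    ] rows-units [-0.03 -0.02  0.64]
```

Lifted 18 mm; now pull out along tool −x by 95 mm, then raise.

```bash
python3 -m crank '[[0,[-0.5,0,0],0],[0,[-0.7,0,0],0],[0,[-0.7,0,0],0],[0,[-0.7,0,0],0],[0,[-0.6,0,0],0],[0,[0,0,-0.6],0],[0,[0,0,-1],0],[0,[0,0,-1],0],[0,[0,0,-0.6],0],[0,[0,0,0],0]]'
python3 - <<'E'
from h import *
off(.573,-.378,.297)
E
```

```text
t: 6.6
ee_pos: [0.4444, -0.2401, 0.2902]
ee_rot: [2.955, 1.058, 0.002]
ft_force: [-0.1, -0.4, -1.0]
gripper_width: 0.0179
grip_force: 30.0
pos [ 0.4444 -0.2401  0.2902] t 6.6 F [-0.1 -0.4 -1. ] w 0.0179
tool x [0.773 0.635 0.   ] z [ 0.0022 -0.0021 -1.    ] rows-units [ 0.39  6.27 -0.21]
```

```bash
python3 -m crank '[[0,[0,0.6,0],0],[0,[0,0.9,0],0],[0,[0,0.9,0],0],[0,[0.1,0.9,0],0],[0,[0.1,0.9,0],0],[0,[0.1,0.9,0],0],[0,[0.1,0.7,0],0],[0,[0,0.47,0],0],[0,[0,0,0],0],[0,[0,0,0],0]]'
python3 - <<'E'
from h import *
off(.573,-.378,.297)
for n,b in (('side',(240,110,360,230)),('top',(300,140,400,240))):
    f=optics.grab_frame(n); x0,y0,x1,y1=b
    cv2.imwrite(f'pics/b_{n}.png',cv2.resize(f['color'][y0:y1,x0:x1][:,:,::-1],(600,600),interpolation=cv2.INTER_CUBIC))
E
```

```text
t: 7.85
ee_pos: [0.5727, -0.3769, 0.2876]
ee_rot: [-2.956, -1.059, 0.002]
ft_force: [-0.3, -0.6, -0.5]
gripper_width: 0.0177
grip_force: 30.0
pos [ 0.5727 -0.3769  0.2876] t 7.85 F [-0.3 -0.6 -0.5] w 0.0177
tool x [ 0.772  0.635 -0.   ] z [-0.0016  0.0015 -1.    ] rows-units [-0.02  0.03 -0.31]
```

View pics/b_side.png

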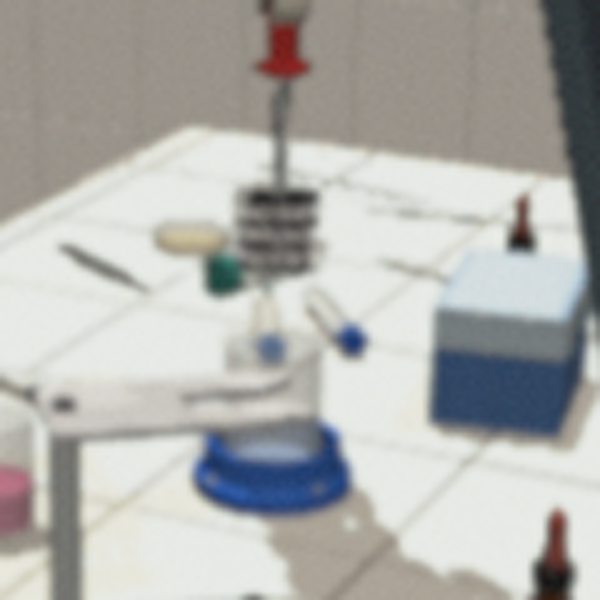

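Side view: head (237–318, axis at 277) leans on the same image line as the beaker (225–322) and foot (193–352): aligned laterally. Check the depth direction by projecting the foot's outline.

Run:
```python
from h import *
g=optics.grab_frame('side'); a=np.linspace(0,2*np.pi,181)
def s(p): return ((p-np.array([240,110])+.5)*5-.5)
for cy in (-.370,-.375,-.380):
  for z,r in((0,.046),(.089,.03)):
    P=np.stack([.573+r*np.cos(a),cy+r*np.sin(a),0*a+z],1); p=s(proj(g,P)); print(cy,z,p.min(0).round(),p.max(0).round())
o=arm.get_obs()['ee_pos']
print('axis tip/col pred',s(proj(g,[o-[0,0,.15],o-[0,0,.04]])))
# blue bottom edge now
h=cv2.cvtColor(g['color'],cv2.COLOR_RGB2HSV); M=cv2.inRange(h,(100,110,40),(130,255,255)); M[:190]=0;M[:,:272]=0;M[:,318:]=0
ys,xs=np.nonzero(M); print('blue',s(np.array([xs.min(),ys.min()])),s(np.array([xs.max(),ys.max()])))
```

```text
-0.37 0 [182. 460.] [346. 527.]
-0.37 0.089 [212. 325.] [322. 364.]
-0.375 0 [186. 457.] [349. 524.]
-0.375 0.089 [216. 323.] [326. 361.]
-0.38 0 [190. 454.] [353. 520.]
-0.38 0.089 [220. 320.] [329. 358.]
axis tip/col pred [[274.3225227  253.93576105]
 [278.49114922  54.73888305]]
blue [197. 432.] [342. 507.]
```

View pics/b_top.png

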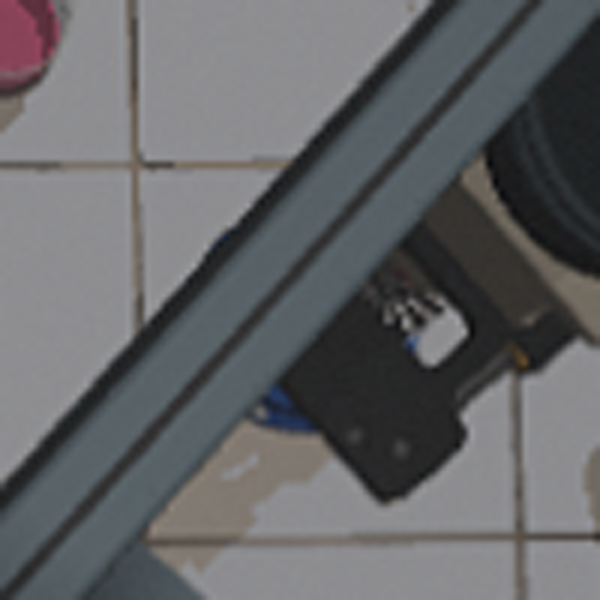

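Top view is occluded by the arm; the bristles at (415,310) are the only visible part. Lower partly and watch the forces.

```bash
python3 -m crank '[[0,[0,0.05,0.5],0],[0,[0,0,0.6],0],[0,[0,0,0.4],0],[0,[0,0,0.4],0],[0,[0,0,0.4],0],[0,[0,0,0.4],0],[0,[0,0,0.3],0],[0,[0,0,0],0],[0,[0,0,0],0],[0,[0,0,0],0]]'
python3 - <<'E'
from h import *
off(.573,-.378,.166); print(arm.get_obs()['wrist_torque'].round(3))
f=optics.grab_frame('side'); cv2.imwrite('pics/i1.png',cv2.resize(f['color'][130:230,240:340][:,:,::-1],(600,600),interpolation=cv2.INTER_CUBIC))
E
```

```text
t: 9.25
ee_pos: [0.5743, -0.3784, 0.1996]
ee_rot: [2.956, 1.059, 0.001]
ft_force: [0.1, -0.0, -2.0]
gripper_width: 0.0175
grip_force: 30.0
pos [ 0.5743 -0.3784  0.1996] t 9.25 F [ 0.1 -0.  -2. ] w 0.0175
tool x [0.772 0.635 0.   ] z [ 9.e-04 -8.e-04 -1.e+00] rows-units [-0.02 -0.04  1.12]
[-0.032 -0.018  0.029]
```

View pics/i1.png

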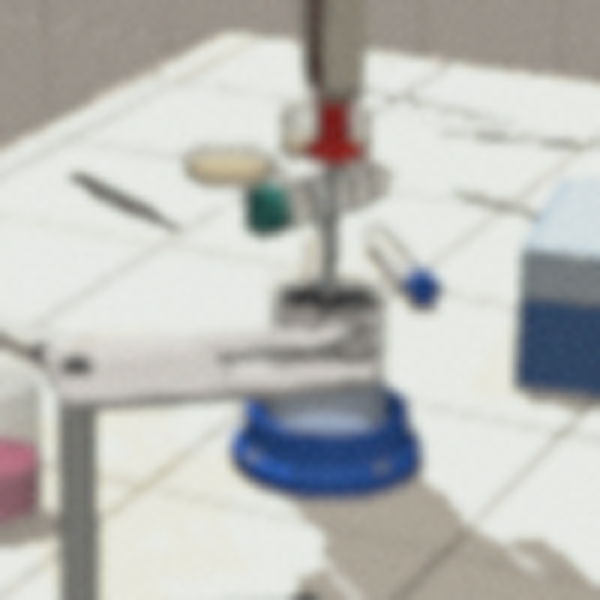

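The head (280–380, y 290) is inside the beaker, the beaker upright and no side force. Push down to the floor.

```bash
python3 -m crank '[[0,[0,0,0.4],0],[0,[0,0,0.4],0],[0,[0,0,0.25],0],[0,[0,0,0.1],0],[0,[0,0,0],0],[0,[0,0,0],0],[0,[0,0,0],0],[0,[0,0,0],0],[0,[0,0,0],0],[0,[0,0,0],0]]'
python3 - <<'E'
from h import *
off(.573,-.378,.163)
E
```

```text
t: 10.55
ee_pos: [0.5744, -0.3783, 0.1694]
ee_rot: [2.954, 1.059, 0.003]
ft_force: [-4.8, 3.8, 23.6]
gripper_width: 0.0176
grip_force: 30.1
pos [ 0.5744 -0.3783  0.1694] t 10.55 F [-4.8  3.8 23.6] w 0.0176
tool x [0.772 0.635 0.001] z [ 0.0031 -0.0029 -1.    ] rows-units [-0.03 -0.04  0.21]
```

```bash
python3 -m crank '[[0,[0,0,-0.3],0],[0,[0,0,-0.2],0],[0,[0,-0.1,0],0],[0,[0,0,0],0],[0,[0,0,0.15],0],[0,[0,0,0.15],0],[0,[0,0,0.1],0],[0,[0,0,0],0],[0,[0,0,0],0],[0,[0,0,0],0]]'
python3 - <<'E'
from h import *
off(.573,-.378,.163)
E
```

```text
t: 11.8
ee_pos: [0.5722, -0.3757, 0.1694]
ee_rot: [2.956, 1.06, 0.001]
ft_force: [-2.3, 2.3, 10.0]
gripper_width: 0.0176
grip_force: 30.0
pos [ 0.5722 -0.3757  0.1694] t 11.8 F [-2.3  2.3 10. ] w 0.0176
tool x [0.772 0.635 0.   ] z [ 9.e-04 -8.e-04 -1.e+00] rows-units [-0.03  0.08  0.21]
```

Run:
```python
from h import *
g=optics.grab_frame('side')
h=cv2.cvtColor(g['color'],cv2.COLOR_RGB2HSV).astype(int)
k=((h[...,0]<8)|(h[...,0]>172))&(h[...,1]>110)&(h[...,2]>50); k[:, :270]=0;k[:,320:]=0;k[:130]=0;k[190:]=0
ys,xs=np.nonzero(k)
for y in range(ys.min(),ys.max()+1): print(y,xs[ys==y].min(),xs[ys==y].max(),end='; ')
o=arm.get_obs()['ee_pos']; a=np.linspace(0,6.28,90)
for z in (.117,.122,.127,.132):
    P=np.stack([o[0]+.015*np.cos(a),o[1]+.015*np.sin(a),0*a+z],1); p=proj(g,P); print('\nunder',z,p.min(0).round(1),p.max(0).round(1),end='')
# reference: brush in fork: underside .135 bottom row was ~190
P=np.stack([.518+.015*np.cos(a),-.179+.015*np.sin(a),0*a+.135],1);p=proj(g,P); print('\nref fork',p.min(0),p.max(0))
```

```text
159 294 297; 160 293 297; 161 293 297; 162 293 297; 163 293 297; 164 292 297; 165 292 298; 166 292 298; 167 294 296; 
under 0.117 [288.9 166.4] [299.9 170. ]
under 0.122 [288.9 164.7] [299.9 168.3]
under 0.127 [288.9 163. ] [300.  166.5]
under 0.132 [288.9 161.2] [300.  164.8]
ref fork [273.438482   186.93956985] [286.4454776  191.78736879]
```

Collar height implies the tip is at ≈0.011 m: on the floor. Now the strokes (36 mm each, head top past the rim).

```bash
python3 -m crank '[[0,[0,0,-0.4],0],[0,[0,0,-0.5],0],[0,[0,0,-0.3],0],[0,[0,0,0],0],[0,[0,0,0],0],[0,[0,0,0.4],0],[0,[0,0,0.5],0],[0,[0,0,0.3],0],[0,[0,0,0],0],[0,[0,0,0],0]]'
python3 -m crank '[[0,[0,0,-0.4],0],[0,[0,0,-0.5],0],[0,[0,0,-0.3],0],[0,[0,0,0],0],[0,[0,0,0],0],[0,[0,0,0.4],0],[0,[0,0,0.5],0],[0,[0,0,0.3],0],[0,[0,0,0],0],[0,[0,0,0],0]]'
python3 -m crank '[[0,[0,0,-0.4],0],[0,[0,0,-0.5],0],[0,[0,0,-0.3],0],[0,[0,0,0],0],[0,[0,0,0],0],[0,[0,0,0.4],0],[0,[0,0,0.5],0],[0,[0,0,0.3],0],[0,[0,0,0],0],[0,[0,0,0],0]]'
```

```text
t: 13.1
ee_pos: [0.5719, -0.3755, 0.169]
ee_rot: [2.957, 1.06, 0.0]
ft_force: [-2.5, 2.8, 12.9]
gripper_width: 0.0177
grip_force: 30.0
t: 14.35
ee_pos: [0.572, -0.3756, 0.1686]
ee_rot: [2.957, 1.06, 0.0]
ft_force: [-2.5, 2.6, 10.2]
gripper_width: 0.0175
grip_force: 30.0
t: 15.6
ee_pos: [0.5722, -0.3758, 0.1682]
ee_rot: [2.957, 1.06, 0.001]
ft_force: [-1.8, 1.5, 7.5]
gripper_width: 0.0176
grip_force: 30.0
```

```bash
python3 -m crank '[[0,[0,0,0.1],0],[0,[0,0,0.05],0],[0,[0,0,0],0],[0,[0,0,0],0],[0,[0,0,0],0],[0,[0,0,0],0],[0,[0,0,0],0],[0,[0,0,0],0],[0,[0,0,0],0],[0,[0,0,0],0]]'
python3 - <<'E'
from h import *
off(.573,-.378,.163)
g=optics.grab_frame('side'); cv2.imwrite('pics/i2.png',cv2.resize(g['color'][130:230,240:340][:,:,::-1],(600,600),interpolation=cv2.INTER_CUBIC))
E
```

```text
t: 16.85
ee_pos: [0.5727, -0.3761, 0.1681]
ee_rot: [2.953, 1.059, 0.003]
ft_force: [-5.6, 4.9, 24.7]
gripper_width: 0.0177
grip_force: 30.1
pos [ 0.5727 -0.3761  0.1681] t 16.85 F [-5.6  4.9 24.7] w 0.0177
tool x [0.772 0.635 0.001] z [ 0.0035 -0.0032 -1.    ] rows-units [-0.03  0.06  0.17]
```

View pics/i2.png

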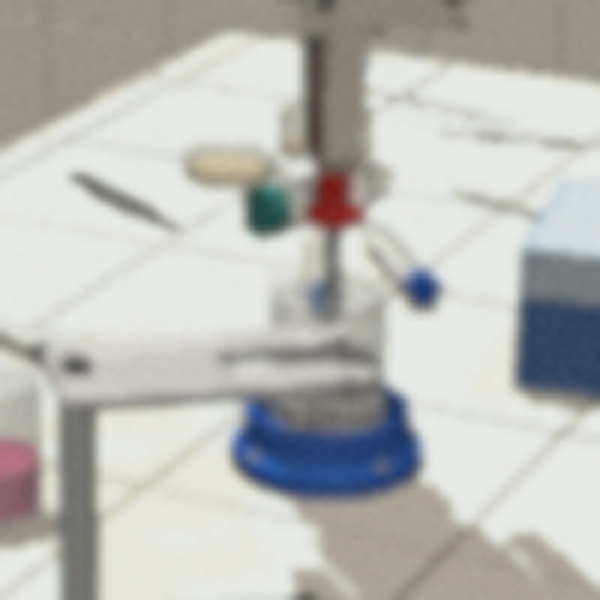

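Head sits at the beaker's bottom (330,410), the beaker upright in the holder, and the stop is hard: floor. Draw out.

```bash
python3 -m crank '[[0,[0,0,-0.3],0],[0,[0,0,-0.4],0],[0,[0,0,-0.4],0],[0,[0,0,-0.2],0],[0,[0,0,0],0],[0,[0,0,-0.4],0],[0,[0,0,-0.6],0],[0,[0,0,-0.8],0],[0,[0,0,-0.8],0],[0,[0,0,-0.3],0]]'
python3 - <<'E'
from h import *
off(.448,-.236,.29)
g=optics.grab_frame('side'); cv2.imwrite('pics/o1.png',cv2.resize(g['color'][90:230,240:340][:,:,::-1],(428,600),interpolation=cv2.INTER_CUBIC))
E
```

```text
t: 18.15
ee_pos: [0.5725, -0.3762, 0.2911]
ee_rot: [2.955, 1.059, 0.002]
ft_force: [0.4, -0.1, -0.9]
gripper_width: 0.0172
grip_force: 30.0
pos [ 0.5725 -0.3762  0.2911] t 18.15 F [ 0.4 -0.1 -0.9] w 0.0172
tool x [0.772 0.635 0.   ] z [ 0.0022 -0.002  -1.    ] rows-units [-0.24 -6.25  0.02]
```

View pics/o1.png

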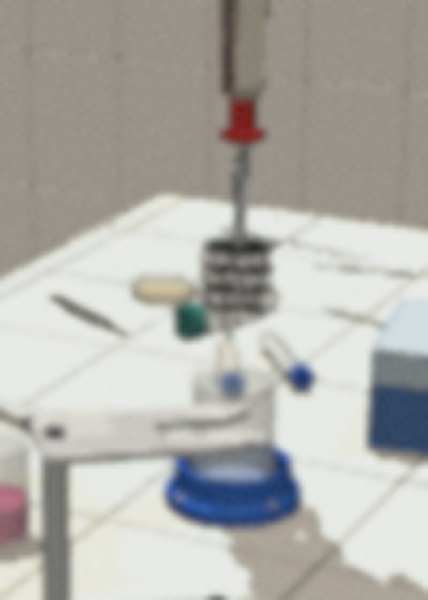

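Brush is out and straight, head (240,275); beaker is still seated upright. Go back to the line in front of the fork.

```bash
python3 -m crank '[[0,[0,-0.6,0],0],[0,[0,-0.9,0],0],[0,[-0.1,-0.9,0],0],[0,[-0.1,-0.9,0],0],[0,[-0.1,-0.9,0],0],[0,[0,-0.9,0],0],[0,[0,-0.7,0],0],[0,[0,-0.45,0],0],[0,[0,0,0],0],[0,[0,0,0],0]]'
python3 - <<'E'
from h import *
off(.4453,-.2391,.194)
g=optics.grab_frame('side'); f=optics.grab_frame('top'); o=arm.get_obs()['ee_pos']
pr=proj(g,[o-[0,0,.046],o-[0,0,.04]]); print(pr)
h=cv2.cvtColor(g['color'],cv2.COLOR_RGB2HSV).astype(int)
k=((h[...,0]<8)|(h[...,0]>172))&(h[...,1]>110)&(h[...,2]>50)
c=pr[0].astype(int); m=np.zeros(k.shape,bool); m[c[1]-25:c[1]+20,c[0]-18:c[0]+18]=1; k&=m
ys,xs=np.nonzero(k)
for y in range(ys.min(),ys.max()+1): print(y,xs[ys==y].min(),xs[ys==y].max(),end='; ')
a=np.linspace(0,6.28,90)
for d in (.038,.042,.046,.05):
    p=proj(g,np.stack([o[0]+.015*np.cos(a),o[1]+.015*np.sin(a),0*a+o[2]-d],1)); print('\n',d,p.min(0).round(1),p.max(0).round(1))
E
```

```text
t: 19.45
ee_pos: [0.4464, -0.2372, 0.2888]
ee_rot: [2.957, 1.059, 0.0]
ft_force: [-0.2, 0.5, -0.6]
gripper_width: 0.0176
grip_force: 30.0
pos [ 0.4464 -0.2372  0.2888] t 19.45 F [-0.2  0.5 -0.6] w 0.0176
tool x [ 0.773  0.635 -0.   ] z [ 2.e-04 -3.e-04 -1.e+00] rows-units [-0.07  0.02  3.16]
[[320.27956979 142.10163756]
 [320.38558711 139.53427002]]
132 321 323; 133 319 324; 134 319 324; 135 319 324; 136 319 324; 137 318 324; 138 318 324; 139 317 325; 140 316 326; 141 317 326; 142 319 324; 
 0.038 [313.7 136.9] [327.1 140.5]

 0.042 [313.7 138.6] [327.  142.2]

 0.046 [313.6 140.3] [327. 144.]

 0.05 [313.6 142. ] [326.9 145.7]
```

```bash
python3 -m crank '[[0,[0,0,0.6],0],[0,[0,0,0.9],0],[0,[0,0,0.9],0],[0,[0,0,0.6],0],[0,[0,0,0.2],0],[0,[0,0,0],0],[0,[0.5,0,0],0],[0,[0.5,0.02,0],0],[0,[0.3,0,0],0],[0,[0,0,0],0]]'
python3 -c "
from h import *
off(.5187,-.1788,.181)"
```

```text
t: 20.8
ee_pos: [0.4773, -0.2117, 0.193]
ee_rot: [2.956, 1.062, 0.0]
ft_force: [-1.0, -0.4, -1.0]
gripper_width: 0.0173
grip_force: 30.0
pos [ 0.4773 -0.2117  0.193 ] t 20.8 F [-1.  -0.4 -1. ] w 0.0173
tool x [0.771 0.636 0.   ] z [ 2.e-04 -2.e-04 -1.e+00] rows-units [1.76 0.03 0.4 ]
```

```bash
python3 -m crank '[[0,[0.4,0,0],0],[0,[0.4,0.03,0],0],[0,[0.4,0,0],0],[0,[0.3,0,0],0],[0,[0.2,0,0],0],[0,[0,0,0],0],[0,[0,0,0.15],0],[0,[0,0,0.1],0],[0,[0,0,0.08],0],[0,[0,0,0],0]]'
python3 -c "
from h import *
off(.5187,-.1788,.181)"
```

```text
t: 22.05
ee_pos: [0.5163, -0.1808, 0.1828]
ee_rot: [-2.957, -1.059, 0.001]
ft_force: [-0.0, -0.2, -1.2]
gripper_width: 0.0174
grip_force: 30.0
pos [ 0.5163 -0.1808  0.1828] t 22.05 F [-0.  -0.2 -1.2] w 0.0174
tool x [ 0.773  0.635 -0.   ] z [-5.e-04  3.e-04 -1.e+00] rows-units [0.1  0.   0.06]
```

Nearly seated; lower in small steps until contact.

```bash
python3 -m crank '[[0,[0.08,0,0],0],[0,[0,0,0.05],0],[0,[0,0,0.05],0],[0,[0,0,0],0],[0,[0,0,0.05],0],[0,[0,0,0],0],[0,[0,0,0],0],[0,[0,0,0],0],[0,[0,0,0],0],[0,[0,0,0],0]]'
```

```text
t: 23.3
ee_pos: [0.5187, -0.1792, 0.1812]
ee_rot: [2.956, 1.06, 0.002]
ft_force: [-4.4, 1.6, 15.5]
gripper_width: 0.0176
grip_force: 30.0
```

Contact on the fork at the expected height. Ease off, open, retreat straight up.

```bash
python3 -m crank '[[0,[0,0,-0.07],0],[0,[0,0,0],0],[0.5,[0,0,0],0],[0.8,[0,0,0],0],[1,[0,0,0],0],[1,[0,0,0],0],[1,[0,0,0],0],[1,[0,0,0],0],[1,[0,0,-0.2],0],[1,[0,0,-0.3],0]]'
python3 -m crank '[[1,[0,0,-0.5],0],[1,[0,0,-0.8],0],[1,[0,0,-1],0],[1,[0,0,-1],0],[1,[-1,0,0],0],[1,[-1,0,0],0],[1,[-1,0,0],0],[1,[-1,0,0],0],[1,[-1,0,0],0],[1,[-1,0,0],0]]'
python3 -m crank '[[1,[-1,0,0],0],[1,[-1,0,0],0],[1,[-1,0,0],0],[1,[-1,0,0],0],[1,[-1,0,0],0],[1,[-1,0,0],0],[1,[0,0,0],0],[1,[0,0,0],0],[1,[0,0,0],0],[1,[0,0,0],0]]'
python3 - <<'E'
from h import *
f=optics.grab_frame('top'); g=optics.grab_frame('side')
def red(fr,b):
    h=cv2.cvtColor(fr['color'],cv2.COLOR_RGB2HSV).astype(int)
    k=((h[...,0]<8)|(h[...,0]>172))&(h[...,1]>140)&(h[...,2]>50); x0,y0,x1,y1=b
    ys,xs=np.nonzero(k[y0:y1,x0:x1]); return xs.size,xs.mean()+x0,ys.mean()+y0,xs.min()+x0,xs.max()+x0,ys.min()+y0,ys.max()+y0
print('top',red(f,(245,195,290,235)),'was 110 265.45 213.5 259-271 208-220'); print('side',red(g,(265,150,298,195)),'was 166 280.66 174.8 276-285 157-190')
h=cv2.cvtColor(f['color'],cv2.COLOR_RGB2HSV); M=cv2.inRange(h,(101,111,41),(129,255,255))[165:220,325:380]; ys,xs=np.nonzero(M); print('blue top',xs.size,xs.mean()+325,ys.mean()+165,'was 412 346.9 194.2')
# difference against first pictures around bystanders and beaker
for n,fr,bs in (('top',f,{'flask':(155,195,195,235),'oil':(275,272,302,298),'pink':(285,130,315,162),'beaker':(325,165,380,220),'stand':(225,175,295,245)}),('side',g,{'flask':(210,230,255,295),'oil':(335,205,365,255),'pink':(225,180,250,222),'beaker':(285,165,315,215)})):
    z=cv2.imread(f'pics/{n}0.png')[:,:,::-1].astype(int)
    print(n,{k:round(float(np.abs(fr['color'].astype(int)-z)[y0:y1,x0:x1].mean()),1) for k,(x0,y0,x1,y1) in bs.items()})
off(.5187,-.1788,.181)
E
```

```text
t: 24.55
ee_pos: [0.5183, -0.1791, 0.1961]
ee_rot: [-2.957, -1.06, 0.0]
ft_force: [-0.4, 0.7, -0.1]
gripper_width: 0.0913
grip_force: 0.0
t: 25.8
ee_pos: [0.3787, -0.2942, 0.296]
ee_rot: [2.956, 1.059, 0.001]
ft_force: [0.4, -0.7, -0.2]
gripper_width: 0.093
grip_force: 0.0
t: 27.05
ee_pos: [0.2409, -0.4073, 0.2948]
ee_rot: [2.957, 1.062, 0.0]
ft_force: [-0.6, -0.4, -0.1]
gripper_width: 0.0929
grip_force: 0.0
top (116, np.float64(266.01724137931035), np.float64(213.3189655172414), np.int64(259), np.int64(272), np.int64(208), np.int64(220)) was 110 265.45 213.5 259-271 208-220
side (165, np.float64(280.6666666666667), np.float64(174.3030303030303), np.int64(276), np.int64(285), np.int64(157), np.int64(190)) was 166 280.66 174.8 276-285 157-190
blue top 410 346.8487804878049 194.55853658536586 was 412 346.9 194.2
top {'flask': 0.8, 'oil': 1.5, 'pink': 0.8, 'beaker': 1.0, 'stand': 1.2}
side {'flask': 1.5, 'oil': 2.7, 'pink': 1.5, 'beaker': 1.6}
pos [ 0.2408 -0.4074  0.2947] t 27.15 F [-0.1 -0.2 -0.4] w 0.093
tool x [0.772 0.636 0.   ] z [ 1.e-04  1.e-04 -1.e+00] rows-units [1.20e+01 1.00e-02 3.79e+00]
```

Everything is where it was at the start and the brush is hung. Hand in.

```bash
python3 -c "
from workcell import close_job
print(close_job())"
```

```text
the job is handed in; nothing more can be done
None
```

The beaker was scrubbed with at least three full floor-to-rim strokes, the brush is back on its fork, and the final camera check showed the beaker and bystanders unmoved; the job is handed in at about 27 s, with no verdict returned.

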